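# Pack saddle caps alternately up and down

### The arm

A 6-joint arm with a two-finger parallel gripper is mounted at the origin on a cart in front of the work surface, level with it; the furniture and walls round the work are solid. World frame = base frame: x ahead of the robot, y to its left, z up, the work surface at z = 0. Lengths are in m, angles in degrees, forces in N, time in s.
With the tool pointing down it reaches from about 0.225 to 0.725 m from the base axis. Payload 3.1 kg.
Tool frame: the origin (TCP) lies midway between the tips of the shut fingers; the grasp point (between the pads) lies 19 mm behind it; z points along the fingers, y is the line along which they close (so a half turn about z gives the same grasp; the last joint's range is limited). The gripper opens to 85 mm and grips with 20 to 120 N. Pads are 22 mm wide; open, the fingers measure 114 mm over their backs; the gripper's body (76 mm by 85 mm) begins 54 mm behind the grasp point. The pads swing forward as they close: fully open they stand 13 mm farther back than shut.
Start: joints at [-83.067, 2.75, 5.684, 92.934, 0, 82.678], TCP at [0.129, -0.509, 0.231] pointing down, gripper open.
Joint ranges: [-166.93, 166.93], [-56.73, 111.36], [-69.38, 81.34], [-121.58, 131.49], [-85.45, 84.26], [-180, 180]. Speed limits (degrees/s): [159.86, 159.86, 180, 180, 180, 180].

### API

Orientations are given as [roll, pitch, yaw] about the fixed x, y, z axes, in that order (R = Rz(yaw) Ry(pitch) Rx(roll)).
In Python, from rig import * gives the robot as it stands. The module is installed in compiled form; this text tells all that it offers. Calls block until the motion is done:
- movep(position, orientation): joint-space move of the TCP to a pose.
- move_l(position, velocity=0.15, rotation=None): straight line of the TCP; rotation=None keeps the orientation; velocity is the mean speed in m/s.
- set_joints(angles): joint-space move.
- set_gripper(opening): finger opening in m; the grip force is fixed at half the most; returns when the fingers have stopped.
- pause(seconds).
- inverse_kinematics(position, orientation): joint angles nearest the present ones, or None.
- get_image(name): name is "scene" or "top"; returns a dict with "img" (480x640x3 uint8, blue, green, red), "fx", "fy", "cx", "cy" (pixels), "k1" (the pictures are not rectified: a ray, as slopes to the right and down, at radius r is drawn at 1 + k1 r^2 times it, then the intrinsics apply), "xyz" and "orientation" of the camera in the world. Camera axes: x right, y down, z forward; pixel columns grow to the right and rows downward; lengths in m; the calibration is good to about 2 mm. A picture is of the moment at which its call begins. There is no depth.
A pose or a line that the arm cannot do raises PlanningError and nothing moves.
- finish_job(): hands the job in; it is judged then, once.
Readings, each from a call of its own:
- read_time_s(): time.
- read_qpos(): joint angles.
- read_qd(): joint speeds.
- read_tau(): joint torques, N m.
- read_ee_pos(): TCP position.
- read_orientation(): TCP orientation.
- read_wrist_force(): force on the tool from outside, world axes, zero at the start.
- read_torque(): the same for the moment, N m.
- read_opening(): finger opening in m.
- read_grip_force(): force on a finger pad.
Only numpy, scipy, OpenCV 4.12 (cv2) and the standard library are available. Lean on these libraries where they do the work, as an engineer would, in place of code of your own. Each camera call takes 0.05 s, during which the arm holds its last target. There are 200 camera calls.

### The job

Pack the three hat-shaped saddle caps tightly in the wooden tray, alternately up and down. First stand the loose cap from the bench feet-down in the empty half of the tray, in line with the one already there; then take the cap from the sloping rest and nest it feet-up on top, its crown down in the gap between the other two crowns, fully home, level and square with them. Set the caps down gently without dropping them, and leave the other things on the bench where they are.

Things in the scene. Friction and masses are not known exactly. Their poses are not given: they have to be found in the camera images.
- tray: fixed wooden tray: board 70 (x) x 266 (y) mm, 12 mm thick, a stop bar at each end rising 10 mm above the board, 230 mm clear between the stops. Origin mid underside, on the bench; z up. Caps stand on its middle line (x = 0) with their y along its y; cap_a is in the +y half, the -y half is empty
- cap_a: grey cast-metal hat-shaped saddle cap, 44 (x) x 108 (y) x 46 mm, 0.4 kg: feet 16 mm thick, crown 52 mm wide with long edges rounded 12 mm, half-round groove 26 x 13 mm along x under it. Grip its front and back (x) faces on the crown. Origin mid underside (feet side), z towards the crown. Stands feet-down in the tray, near its +y stop
- cap_b: grey cast-metal hat-shaped saddle cap, 44 (x) x 108 (y) x 46 mm, 0.4 kg: feet 16 mm thick, crown 52 mm wide with long edges rounded 12 mm, half-round groove 26 x 13 mm along x under it. Grip its front and back (x) faces on the crown. Origin mid underside (feet side), z towards the crown. Stands feet-down on the bench beside the tray
- cap_c: third cap, same as cap_a (origin mid feet side, z towards the crown). Lies feet-up on the sloping rest: its z points forward and down, 25 degrees from straight down, into the slope, its y runs up the slope, its x is level. Nested feet-up in the tray its crown rests on the others' feet, 28 mm above the bench, and its origin is 74 mm up
- rest: fixed wooden rest: board 38 mm wide (narrower than the cap, so fingers pass both sides), 120 mm long, rising along its +x at 25 degrees, on a foot 150 x 80 x 10 mm; a ledge 20 mm high stops the crown. Origin on the bench below the middle of cap_c's crown face, which lies on the board 62 mm up; the cap reaches 127 mm up
- core_bit: bystander: dark core bit standing on its rim, 46 mm across, 86 mm tall; origin at its underside
- dust_brush: bystander: wooden hand brush lying on the bench, 106 x 224 x 35 mm; origin at its underside
- chisel: bystander: steel point chisel lying on the bench, 206 mm long, 21 mm thick; origin at its underside
Not all that is in view belongs to the job. Leave any red or turquoise look-alike of the cap_a alone.

How it is judged:
By the outcome, as a careful person would: the job done as asked, in the order asked, and still so for the second after the job is handed in, with the robot touching nothing.
It also fails if it takes over 58 s, if anything falls off the work surface, if the arm or the gripper's body presses on something with over 40 N, if the wrist force passes 120 N, or if a joint passes its speed limit or range.

## Working session

There is one attempt and no reset: what is moved stays moved. The work goes in short steps, each a Python script; the robot and the scene stay as the last script left them, time stands still between calls to the robot, and variables do not carry over. Pictures are saved under pics/ and viewed, at most 10 in all, crops included, and the job is handed in when it is done.

```bash
mkdir -p pics; cat > h.py <<'E'
from rig import *
import numpy as np, cv2
from scipy.spatial.transform import Rotation as R
def cam(n):
    d=get_image(n); d['K']=np.array([[d['fx'],0,d['cx']],[0,d['fy'],d['cy']],[0,0,1.]])
    d['R']=R.from_euler('xyz',d['orientation'],degrees=True).as_matrix(); return d
def ray(d,uv):
    p=(np.array(uv,float)-[d['cx'],d['cy']])/[d['fx'],d['fy']]
    q=p.copy()
    for _ in range(20): q=p/(1+d['k1']*(q@q))
    v=d['R']@np.r_[q,1]; return np.array(d['xyz']),v/np.linalg.norm(v)
def onz(d,uv,z):
    o,v=ray(d,uv); return o+v*(z-o[2])/v[2]
def proj(d,P):
    c=d['R'].T@(np.array(P,float)-d['xyz']); q=c[:2]/c[2]; q=q*(1+d['k1']*(q@q))
    return q*[d['fx'],d['fy']]+[d['cx'],d['cy']]
E
python3 - <<'E'
from h import *
for n in('scene','top'):
    d=cam(n); cv2.imwrite(f'pics/{n}0.png',d['img']); print(n,d['xyz'],d['orientation'],d['fx'],d['k1'])
E
```

```text
scene [0.19907393 0.63902422 0.7704151 ] [-132.50747266   -0.59526891 -152.86996786] 468.87330776875154 0.011420070974044566
top [ 0.43414329 -0.0461042   1.130247  ] [-174.35833522    0.27539779  -89.08027479] 452.859119552771 0.017049496320170745
```

View pics/scene0.png

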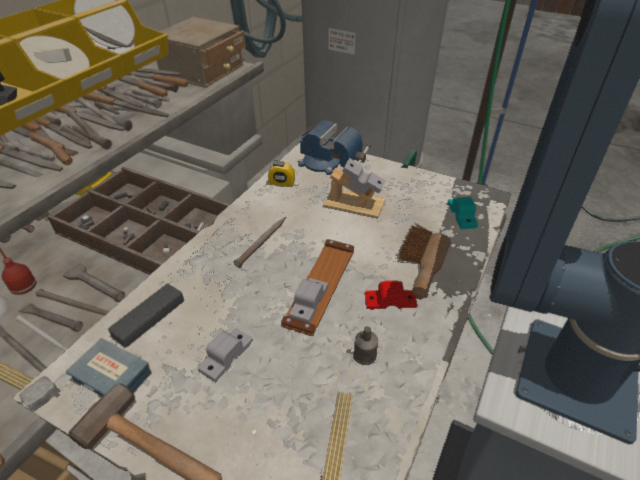

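View pics/top0.png

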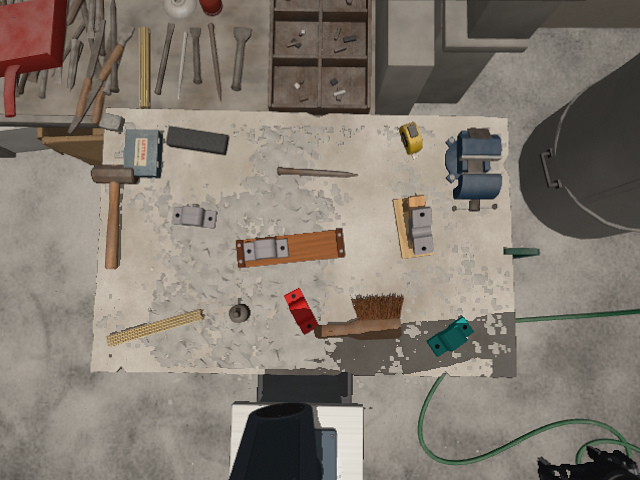

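Candidates in the top view are grey caps at (195,215), (266,248) and (421,230), a red look-alike at (300,312) and a turquoise one at (450,337). The grey one at (195,215) stands loose on the bench, so it is cap_b. (266,248) is in the tray (cap_a), and (421,230) lies on the rest (cap_c). I'll confirm this in an enlarged crop.

```bash
python3 - <<'E'
from h import *
t=cv2.imread('pics/top0.png'); s=cv2.imread('pics/scene0.png')
f=lambda i,x,y,w,h:cv2.resize(i[y:y+h,x:x+w],(w*5,h*5),interpolation=cv2.INTER_CUBIC)
a=np.hstack([f(t,165,195,60,40),f(t,385,190,60,80)[:200] if 0 else f(t,390,190,50,40),f(t,390,230,50,40)])
b=f(t,230,222,120,50); b=np.hstack([b,np.zeros((250,200,3),np.uint8)])
c=f(s,320,150,70,30) ; 
cv2.imwrite('pics/crop1.png',np.vstack([a,b]))
for n,(x,y) in dict(capb=(187,210),capb2=(205,222),tray=(300,245),capc=(421,240),bench=(215,230),bench2=(180,235)).items(): print(n,t[y-2:y+3,x-2:x+3].mean((0,1)).round(), cv2.cvtColor(t[y-2:y+3,x-2:x+3],cv2.COLOR_BGR2HSV).mean((0,1)).round())
E
```

```text
capb [139. 142. 149.] [  7.  18. 149.]
capb2 [126. 128. 135.] [  6.  18. 135.]
tray [ 52.  92. 150.] [ 12. 166. 150.]
capc [137. 140. 148.] [  7.  18. 148.]
bench [147. 158. 165.] [ 17.  28. 165.]
bench2 [152. 163. 171.] [ 17.  28. 171.]
```

View pics/crop1.png

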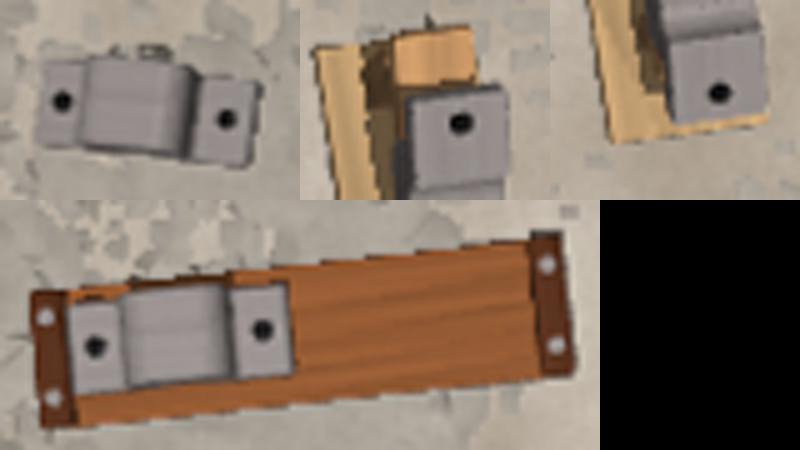

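The crop confirms the identification: all three are grey with two dark bolt holes each, and the tray shows 4 screws. Next I'll measure the holes and screws and look closer at the rest in the scene view.

```bash
cat >> h.py <<'E'
def dot(img,uv,r=4,dark=True):
    # sub-pixel centroid of the dark (or bright) spot near uv
    g=cv2.cvtColor(img,cv2.COLOR_BGR2GRAY).astype(float); x,y=np.round(uv).astype(int)
    w=g[y-r:y+r+1,x-r:x+r+1]; w=255-w if dark else w
    Y,X=np.mgrid[y-r:y+r+1,x-r:x+r+1]; rr=np.hypot(X-uv[0],Y-uv[1])<=r
    k=np.clip(w-(np.median(w[rr])+0.35*(w[rr].max()-np.median(w[rr]))),0,None)*rr
    return np.array([(k*X).sum(),(k*Y).sum()])/k.sum()
def tri(d1,u1,d2,u2):
    o1,a=ray(d1,u1);o2,b=ray(d2,u2)
    s=np.linalg.lstsq(np.c_[a,-b],o2-o1,rcond=None)[0]
    return (o1+s[0]*a+o2+s[1]*b)/2, np.linalg.norm(o1+s[0]*a-o2-s[1]*b)
E
python3 - <<'E'
from h import *
d=cam('top'); im=d['img']
def pr(n,u,z,dark=True,r=3):
    p=dot(im,u,r,dark); q=dot(im,p,r,dark); w=onz(d,q,z); print(n,q.round(2),w.round(4)); return w
def pair(n,u,v,zu,zv,dark=True):
    a=pr(n,u,zu,dark);b=pr(n,v,zv,dark); e=a-b; print('  mid',((a+b)/2).round(4),'len',np.linalg.norm(e).round(4),'dir',np.degrees(np.arctan2(e[1],e[0])).round(2)); return (a+b)/2
pair('b',(177.4,215),(210.4,218.8),.016,.016)
pair('a',(249,251),(282.4,248),.028,.028)
pair('c',(422,214.6),(424,248.4),.1206,.0868)
pair('s+',(239,245.4),(240.6,261.4),.022,.022,False)
pair('s-',(339.4,234.8),(341.2,251),.022,.022,False)
s=cam('scene')['img']
f=lambda x,y,w,h,k:cv2.resize(s[y:y+h,x:x+w],(w*k,h*k),interpolation=cv2.INTER_CUBIC)
cv2.imwrite('pics/crop2.png',np.hstack([f(315,150,80,70,5),f(275,235,80,70,5)]))
E
```

```text
b [177.04 214.83] [0.6073 0.3058 0.016 ]
b [209.78 218.25] [0.6    0.2241 0.016 ]
  mid [0.6036 0.2649 0.016 ] len 0.082 dir 84.9
a [248.6  250.84] [0.5193 0.1233 0.028 ]
a [281.97 247.49] [0.5288 0.042  0.028 ]
  mid [0.524  0.0827 0.028 ] len 0.0819 dir 96.65
c [421.56 214.  ] [ 0.6014 -0.2777  0.1206]
c [423.33 248.02] [ 0.5276 -0.289   0.0868]
  mid [ 0.5645 -0.2834  0.1037] len 0.0819 dir 8.71
s+ [238.68 244.98] [0.5338 0.1491 0.022 ]
s+ [240.19 261.13] [0.4942 0.1441 0.022 ]
  mid [0.514  0.1466 0.022 ] len 0.04 dir 7.21
s- [339.03 234.41] [ 0.5638 -0.0973  0.022 ]
s- [340.92 250.52] [ 0.5241 -0.1023  0.022 ]
  mid [ 0.544  -0.0998  0.022 ] len 0.04 dir 7.28
```

View pics/crop2.png

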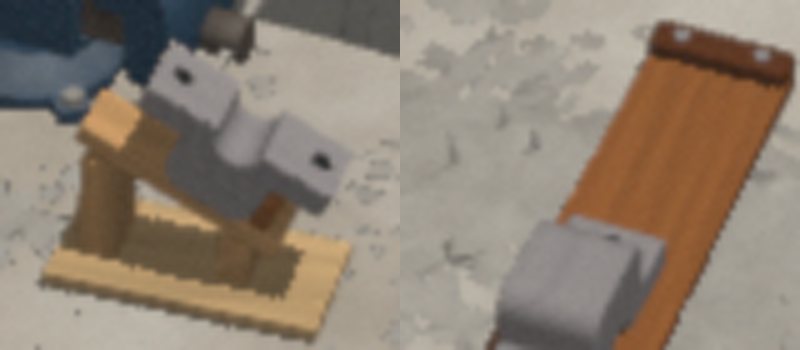

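The scene crop shows that the rest's high end points to +x (away from the robot) and the crown sits on the board against the ledge. Hole spacing is 82 mm on all three caps, so the assumed heights hold. Next: grasp cap_b.

```bash
cat >> h.py <<'E'
def down(yaw):  # tool down, closing along cap x; choose the half turn with smaller joint-6 angle
    return [180,0,yaw+90]
def lower(step=.001,n=12,df=4,v=.02,dirn=(0,0,-1)):
    f0=np.array(read_wrist_force()); u=np.array(dirn,float); p=np.array(read_ee_pos())
    for i in range(n):
        p=p+u*step; move_l(list(p),v); f=np.array(read_wrist_force())-f0
        if -(f@u)>df: break
    print('lower',i+1,'at',np.round(read_ee_pos(),4),'df',f.round(1)); return p
E
python3 - <<'E'
from h import *
for yaw in(-5.1,6.8):
  for s in(90,-90):
    print(yaw,s,inverse_kinematics([.6036,.2649,.15] if yaw<0 else [.5368,-.025,.1],[180,0,yaw+s]))
e=np.radians(8.71); E=np.array([np.cos(e),np.sin(e),0]);z=np.sin(np.radians(25))*E-np.cos(np.radians(25))*np.array([0,0,1])
for s in(1,-1):
    y=s*np.array([-E[1],E[0],0]); M=np.c_[np.cross(y,z),y,z]; o=R.from_matrix(M).as_euler('xyz',degrees=True)
    for off in(.044,-.06): print('c',s,o.round(2),inverse_kinematics(list(np.array([.5645,-.2834,.1037])+z*off),list(o)))
print(read_orientation())
o=[180,0,-5.1+90]
movep([.6036,.2649,.12],o); move_l([.6036,.2649,.016],.12); print(read_time_s(),read_wrist_force())
set_gripper(.03); print(read_opening(),read_grip_force(),read_wrist_force())
move_l([.6036,.2649,.13],.12); print(read_opening(),read_wrist_force(),read_time_s())
E
```

```text
-5.1 90 [ 17.87002365  22.94325352  20.07058375  87.12733023   0.
 112.97002365]
-5.1 -90 [ 17.87002365  22.94325352  20.07058375  87.12733023   0.
 -67.02997635]
6.8 90 [-9.81791671  5.24078805 -6.65745933 78.10175262  0.         73.38208329]
6.8 -90 [  -9.81791671    5.24078805   -6.65745933   78.10175262    0.
 -106.61791671]
c 1 [ 180.     25.   -171.29] [-40.77602229   3.60070312 -16.65596802  52.89024146  18.74122758
 -46.68522263]
c 1 [ 180.     25.   -171.29] [-44.5442956   -3.76843975 -12.96526461  65.21538421  19.79424727
 -50.51821688]
c -1 [180.   -25.     8.71] [-40.77602229   3.60070312 -16.65596802  52.89024146  18.74122758
 133.31477737]
c -1 [180.   -25.     8.71] [-44.5442956   -3.76843975 -12.96526461  65.21538421  19.79424727
 129.48178312]
[-1.79911706e+02 -1.11742624e-02  1.42571543e+01]
4.4167 [ 0.41355662  0.12205582 -0.14856425]
0.04334773774261867 65.49530788135598 [-0.53219699  0.40227519  4.9286977 ]
0.0430420442993946 [ 0.07194984 -0.09191803 -5.41510951] 5.9833
```

```bash
python3 - <<'E'
from h import *
o=down(6.8); u=np.array([-.1184,.993,0]); a=np.array([.524,.0827,0])
p=a-u*.1115
movep([p[0],p[1],.12],o); move_l([p[0],p[1],.036],.1)
d=cam('top'); cv2.imwrite('pics/top_b.png',cv2.resize(d['img'][200:290,225:365],None,fx=5,fy=5,interpolation=cv2.INTER_CUBIC))
print(read_time_s(), read_ee_pos(), read_wrist_force())
c=proj(d,[p[0],p[1],.036]); print(c, [proj(d,[*(p+s*.041*u)[:2],.036]).round(1) for s in(1,-1)])
E
```

```text
8.175 [ 0.53825199 -0.0281926   0.03718587] [-0.31507608 -0.01484577 -4.96052346]
[310.64194175 244.19883032] [array([293.8, 245.9]), array([327.4, 242.5])]
```

View pics/top_b.png

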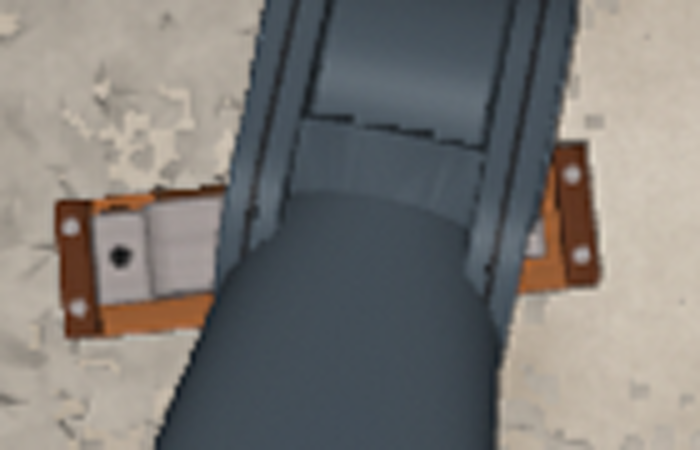

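The top view shows the arm hiding the held cap, with cap_a's left hole visible at about (249,251) full-frame, unmoved. Next: touch down, slide lightly to contact and release.

```bash
python3 - <<'E'
from h import *
u=np.array([-.1184,.993,0])
p=lower(n=16,df=2.5)
move_l(list(p+[0,0,.0018]),.02); pause(.2); print(read_wrist_force())
q=lower(step=.0005,n=10,df=1.5,dirn=u)
p=lower(step=.0005,n=10,df=2.5)
set_gripper(.07); pause(.1); P=np.array(read_ee_pos()); print(P,read_wrist_force())
move_l([P[0],P[1],.14],.12)
o,M=None,None
movep([.50,-.26,.24],[180,0,-171.29])
d=cam('top'); im=d['img']; cv2.imwrite('pics/top_c.png',cv2.resize(im[200:290,225:365],None,fx=5,fy=5,interpolation=cv2.INTER_CUBIC)); cv2.imwrite('pics/raw1.png',im)
for n,l in dict(a=[(248.6,250.8),(282,247.5)],b=[proj(d,[*(P+s*.041*u)[:2],.028]) for s in(1,-1)]).items():
    w=[onz(d,dot(im,dot(im,x,3),3),.028) for x in l]; e=w[0]-w[1]
    print(n,np.mean(w,0).round(4),np.linalg.norm(e).round(4),np.degrees(np.arctan2(e[1],e[0])).round(2)-90)
print(read_time_s())
E
```

```text
lower 9 at [ 0.5383 -0.0282  0.0291] df [-1.9  0.1  6.7]
[ 0.03618905 -0.07225159 -4.71780509]
lower 10 at [ 0.5376 -0.0234  0.0295] df [ 0.2 -2.2 -0.5]
lower 2 at [ 0.5377 -0.0234  0.0291] df [-1.5 -0.6  3.5]
[ 0.53786981 -0.02328911  0.02878403] [ 0.29121708  0.35538366 -0.21862141]
a [0.5239 0.0838 0.028 ] 0.0824 6.909999999999997
b [ 0.5383 -0.0232  0.028 ] 0.0821 7.030000000000001
17.25
```

View pics/top_c.png

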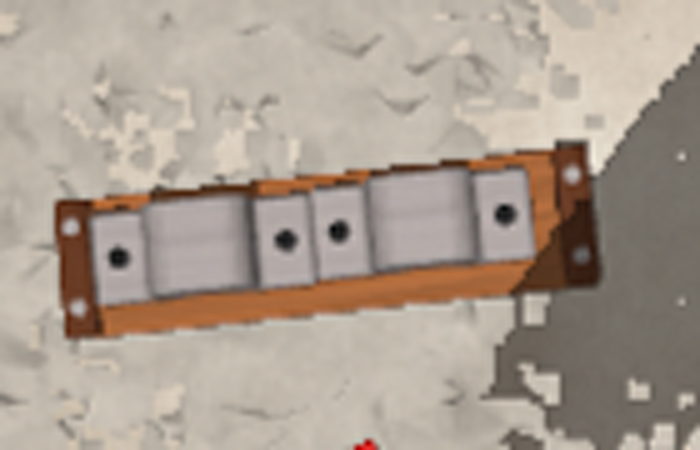

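Cap_b stands feet-down touching cap_a: their inner holes are at about (282,248) and (293,246) full-frame, and the centre distance is 108.0 mm. It sits 1.3 mm too far in +x across the line, so I'll regrip and correct that.

```bash
python3 - <<'E'
from h import *
P=np.array([.53787,-.0233,.0288]); o=down(6.95); t=np.radians(6.95)
ex=np.array([np.cos(t),np.sin(t),0]); u=np.array([-np.sin(t),np.cos(t),0])
movep([P[0],P[1],.11],o); move_l(list(P),.12)
set_gripper(.03); p=P+[0,0,.001]; move_l(list(p),.02)
p=p-.0013*ex; move_l(list(p),.02); pause(.1)
lower(step=.0005,n=8,df=2.5)
set_gripper(.07); Q=np.array(read_ee_pos()); print(Q)
move_l([Q[0],Q[1],.12],.15)
movep([.50,-.26,.24],[180,0,-171.29]); set_gripper(.085)
d=cam('top'); im=d['img']
for n,l in dict(a=[(248.6,250.8),(282,247.5)],b=[proj(d,[*(Q+s*.041*u)[:2],.028]) for s in(1,-1)]).items():
    w=[onz(d,dot(im,dot(im,x,3),3),.028) for x in l]; e=w[0]-w[1]
    print(n,np.mean(w,0).round(4),np.linalg.norm(e).round(4),np.degrees(np.arctan2(e[1],e[0])).round(2)-90)
print(read_time_s(),read_wrist_force())
E
```

```text
lower 1 at [ 0.5379 -0.0236  0.0304] df [-2.8  1.5  2.8]
[ 0.53679134 -0.02339604  0.02892252]
a [0.5239 0.0838 0.028 ] 0.0823 6.900000000000006
b [ 0.5382 -0.0233  0.028 ] 0.0819 7.1200000000000045
24.2917 [-0.54410905 -0.41570239  0.50846351]
```

The correction had no effect: the cap stayed put. The 1.3 mm offset is within tolerance, so I'll go on to cap_c.

```bash
python3 - <<'E'
from h import *
e=np.radians(8.71); E=np.array([np.cos(e),np.sin(e),0]);z=np.sin(np.radians(25))*E-np.cos(np.radians(25))*np.array([0,0,1])
c=np.array([.5645,-.2834,.1037]); o=[180,25,-171.29]
movep(list(c-z*.03),o); move_l(list(c+z*.044),.12); print(read_wrist_force())
set_gripper(.03); print(read_opening(),read_wrist_force(),read_ee_pos())
move_l(list(c-z*.03),.12); print(read_opening(),read_wrist_force())
movep([.531,.0302,.12],[180,0,-82.9]); move_l([.531,.0302,.068],.1)
print(read_time_s(),read_ee_pos(),read_orientation(),read_wrist_force(),read_opening())
s=cam('scene'); cv2.imwrite('pics/s_c.png',cv2.resize(s['img'][200:350,250:390],None,fx=4,fy=4,interpolation=cv2.INTER_CUBIC))
E
```

```text
[-0.61326972 -0.24466691  0.54701128]
0.04316183791657831 [-2.72058548  1.10733564  4.58845479] [ 0.58305777 -0.28086191  0.06505164]
0.04342284645084355 [-0.11329168 -0.63113486 -5.57962666]
28.7667 [0.53118202 0.02981953 0.06817003] [-1.79982257e+02 -1.61072155e-03 -8.29423968e+01] [ 0.12412588  0.43634906 -4.5089178 ] 0.043136984226723275
```

View pics/s_c.png

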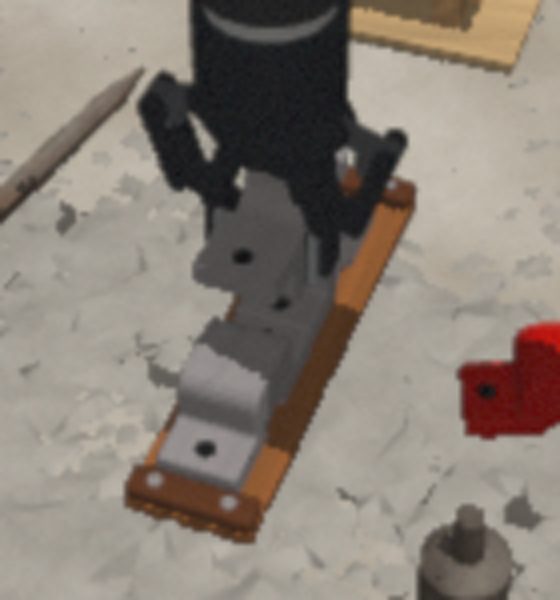

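The scene view shows cap_c held level and feet-up above the two crowns, with its hole at about (311,264) full-frame. I'll check its along-tray offset against cap_a's hole at (301,312).

```bash
python3 - <<'E'
from h import *
s=cam('scene'); im=s['img']; t=np.radians(7.1); u=np.array([-np.sin(t),np.cos(t),0])
a=np.array([.5239,.0838,.028])+.041*u; da=dot(im,dot(im,(301.2,312.2),4),4); wa=onz(s,da,.028); print('a hole',a.round(4),wa.round(4))
for z in(.110,.112): 
    dc=dot(im,dot(im,(310.7,264.2),4),4); wc=onz(s,dc,z)-(wa-a); c=wc-.041*u; print('c centre',z,dc,c.round(4),'along err',((c-[.531,.0302,z])@u).round(4))
E
```

```text
a hole [0.5188 0.1245 0.028 ] [0.5185 0.1253 0.028 ]
c centre 0.11 [309.94182067 263.41273101] [0.5336 0.0258 0.11  ] along err -0.0047
c centre 0.112 [309.94182067 263.41273101] [0.5326 0.0275 0.112 ] along err -0.0029
```

```bash
python3 - <<'E'
from h import *
t=np.radians(7.1); u=np.array([-np.sin(t),np.cos(t),0]); P=np.array([.531,.0302,.062])+.0007*u; P[2]=.062
move_l(list(P),.1)
p=lower(step=.0015,n=15,df=4,v=.04)
if p[2]<.0405: p=lower(step=.001,n=14,df=4,v=.02)
print(read_time_s(),read_ee_pos(),read_wrist_force(),read_opening())
s=cam('scene'); cv2.imwrite('pics/s_d.png',cv2.resize(s['img'][200:350,250:390],None,fx=4,fy=4,interpolation=cv2.INTER_CUBIC))
E
```

```text
lower 15 at [0.5305 0.031  0.0391] df [ 0.3 -0.5  0.5]
lower 9 at [0.5306 0.031  0.0308] df [-2.2  0.2  4.2]
35.1167 [0.53055336 0.03100387 0.03083497] [-1.82134016 -0.28257821  0.41584205] 0.04324505653208011
```

View pics/s_d.png

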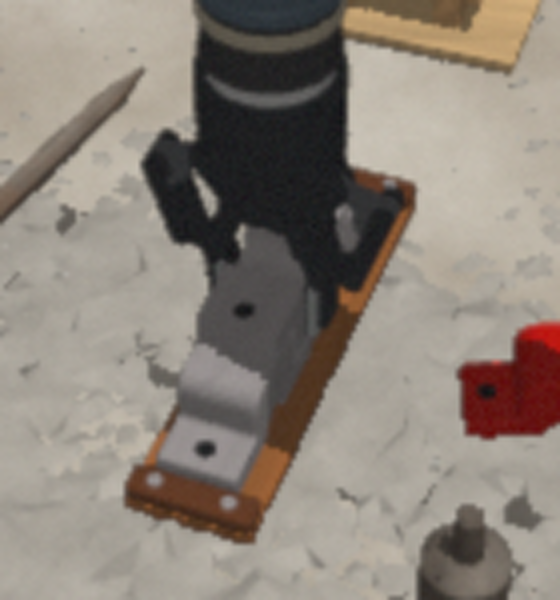

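Cap_c is in the gap, with its hole at about (311,277) and its feet just over cap_a's crown. I'll check that it is fully home with a slightly firmer press.

```bash
python3 - <<'E'
from h import *
p=np.array(read_ee_pos()); t=np.array([.53055,.031,.029])
for k in range(5):
    t[2]-=.0005; move_l(list(t),.02); f=np.array(read_wrist_force()); print(t[2].round(4),np.round(read_ee_pos(),4),f.round(1))
    if f[2]>14: break
print(read_time_s())
E
```

```text
0.0285 [0.5306 0.031  0.0308] [-6.2 -0.2  8.9]
0.028 [0.5306 0.031  0.0308] [-7.2 -0.4 10.8]
0.0275 [0.5306 0.031  0.0308] [-8.7  0.  13.8]
0.027 [0.5306 0.031  0.0308] [-9.5  0.5 15.4]
36.1667
```

```bash
python3 - <<'E'
from h import *
move_l([.53055,.031,.0298],.02); print(read_wrist_force())
set_gripper(.065); P=read_ee_pos(); print(P)
move_l([P[0],P[1],.13],.15); movep([.42,-.2,.25],[180,0,-82.9])
d=cam('top'); s=cam('scene'); print(read_time_s())
k=lambda i,x,y:cv2.resize(i[y:y+90,x:x+120],None,fx=4,fy=4,interpolation=cv2.INTER_CUBIC)
cv2.imwrite('pics/fin.png',np.vstack([k(d['img'],230,205)[:300],k(s['img'],270,235)[:300]]))
cv2.imwrite('pics/rt.png',d['img']);cv2.imwrite('pics/rs.png',s['img'])
for sg in(1,-1):
    t=np.radians(7.1); u=np.array([-np.sin(t),np.cos(t),0]); h=np.array([.5306,.031,.074])+sg*.041*u
    for c in(d,s): print(sg,proj(c,h).round(1),dot(c['img'],dot(c['img'],proj(c,h),4),4).round(2))
    print(tri(d,dot(d['img'],dot(d['img'],proj(d,h),4),4),s,dot(s['img'],dot(s['img'],proj(s,h),4),4)))
E
```

```text
[-1.04665979 -0.18680397  4.85267121]
[0.53062162 0.03094774 0.02950408]
38.8083
1 [267.8 247. ] [268.97 246.16]
1 [310.4 277.7] [310.18 277.01]
(array([0.52754545, 0.06900529, 0.07268402]), np.float64(0.00010689838677966817))
-1 [302.6 243.2] [303.72 242.55]
-1 [324.5 251.7] [324.48 251.1 ]
(array([ 0.53726798, -0.01236238,  0.07278284]), np.float64(0.00021511395755109312))
```

View pics/fin.png

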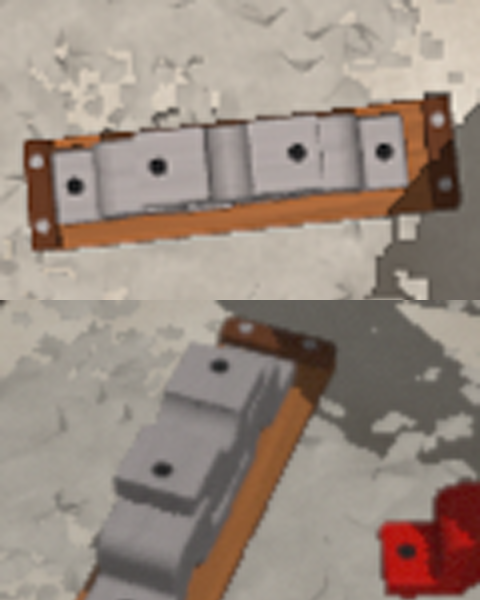

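The final picture shows cap_c level: its holes triangulate to 72.7 and 72.8 mm, against 74 mm nominal. It is square (yaw 6.8° against about 7°) and home between the crowns, with the other things untouched. I'll hand it in.

```bash
python3 -c "
from h import *
print(finish_job(),read_time_s())"
```

```text
the job is handed in; nothing more can be done
the job is handed in; nothing more can be done
```

The job is handed in, at about 39 s: cap_b stands feet-down in the tray touching cap_a, about 1.3 mm off line in x (one attempt to correct that had no effect), and cap_c is nested feet-up between the two crowns, level and square.

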